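# Test and crate two sensor canisters

### The job

Take the blue canister out of the leaning stand, gently press its brass foot, canister upright, onto the tester's brass plate until the plate is down and hold it there a moment, then set it down upright (not dropped) in the crate cell with the blue disc. Then do the same with the orange canister and the cell with the orange disc, and leave the grey canisters where they are.

Things in the scene. Friction and masses are not known exactly. Their poses are not given: they have to be found in the camera images.
- can_blue: Upright-standing cylinder 34 mm in diameter and 110 mm tall, about 0.16 kg, brass foot, blue body and top, a thin white band at mid-height and a black dot on top. Origin: centre of the foot; z runs along its axis from foot to top. At the start it leans in a pocket of the stand, sunk about 60 mm, with 50 mm standing out, its axis 32 degrees from vertical.
- can_orange: Upright-standing cylinder 34 mm in diameter and 110 mm tall, about 0.16 kg, brass foot, orange body and top, a thin white band at mid-height and a black dot on top. Origin: centre of the foot; z runs along its axis from foot to top. At the start it leans in a pocket of the stand, sunk about 60 mm, with 50 mm standing out, its axis 32 degrees from vertical.
- can_grey: Upright-standing cylinder 34 mm in diameter and 110 mm tall, about 0.16 kg, brass foot, grey body and top, a thin white band at mid-height and a black dot on top. Origin: centre of the foot; z runs along its axis from foot to top. At the start it leans in a pocket of the stand, sunk about 60 mm, with 50 mm standing out, its axis 32 degrees from vertical. Leave it in the stand.
- stand: Fixed stand: aluminium base 150 x 280 x 8 mm with three white square pockets in a row along its y (at y = -85, 0 and +85 mm), each 38 mm wide inside and 61 mm deep, walls 3 mm, all leaning 32 degrees, mouths up and towards the stand's +x (away from the robot). Order of canisters varies. Pocket tops 86 mm high. Origin: centre of the base's underside.
- crate: Fixed black open crate 136 (x) x 202 (y) x 54 mm high, walls and partitions 4 mm, floor 4 mm, partitions 46 mm high; 2 cells along x by 3 along y, each about 62 mm square inside, centres 66 mm apart. Two cells hold grey canisters, two hold the coloured discs, two are plain and empty; which is which varies. Origin: centre of the underside.
- pad_blue: Flat round blue disc, 52 mm in diameter, 4 mm thick, fixed on the floor of one crate cell, which it marks: the cell for the blue canister. Origin: centre of its underside, which is 4 mm above the table and at the cell's centre; the canister stands on its top, 4 mm above the origin. Axes are parallel to the crate's.
- pad_orange: Flat round orange disc, 52 mm in diameter, 4 mm thick, fixed on the floor of one crate cell, which it marks: the cell for the orange canister. Origin: centre of its underside, which is 4 mm above the table and at the cell's centre; the canister stands on its top, 4 mm above the origin. Axes are parallel to the crate's.
- stored_a: A grey canister of the same size (34 mm x 110 mm), standing upright loose in another cell of the crate; origin at the centre of its foot. Leave it there.
- stored_b: A grey canister of the same size (34 mm x 110 mm), standing upright loose in another cell of the crate; origin at the centre of its foot. Leave it there.
- tester: Fixed grey tester box 130 (x) x 100 (y) x 45 mm high carrying a round black housing with the sprung brass test plate, 20 mm towards +x from the box's centre. Origin: centre of the underside.
- plate_top (a point): Centre of the top face of the tester's round brass plate (44 mm in diameter), where the canister's foot goes. The plate stands clear of its housing and moves straight down.
- plate (a joint): Travel of the brass plate in m: 0 up, 0.006 fully down (sprung, about 4 N fully down; returns by itself). A canister is tested when the plate is more than half down under its foot for a quarter of a second.
Not all that is in view belongs to the job. There is more than one size of the can_blue; the one meant has the size given above. Of the things that look like the pad_orange, take the one that is farthest to the robot's left at the start.

How it is judged:
By the outcome, as a careful person would: the job done as asked, in the order asked, and still so for the second after the job is handed in, with the robot touching nothing.
It also fails if it takes over 72 s, if anything falls off the work surface, if the arm or the gripper's body presses on something with over 40 N, if the wrist force passes 120 N, or if a joint passes its speed limit or range.

### The arm

A 7-joint arm with a two-finger parallel gripper is mounted at the origin on the work surface. World frame = base frame: x ahead of the robot, y to its left, z up, the work surface at z = 0. Lengths are in m, angles in rad, forces in N, time in s.
With the tool pointing down it reaches from about 0.4 to 0.875 m from the base axis. Payload 6.5 kg.
Tool frame: the origin (TCP) lies on the centre line of the jaws, within the pads' length; the fingertips stand 25 mm ahead of it and the grasp point (between the pads) lies 6 mm ahead of it; z points along the fingers, y is the line along which they close (so a half turn about z gives the same grasp; the last joint's range is limited). The gripper opens to 85 mm and grips with 20 to 120 N. Pads are 22 mm wide; open, the fingers measure 114 mm over their backs; the gripper's body (76 mm by 85 mm) begins 54 mm behind the grasp point. The pads swing forward as they close: fully open they stand 13 mm farther back than shut.
Start: joints at [1.057, 0.536, -0.004, 1.538, 0.003, 1.067, -0.071], TCP at [0.281, -0.586, 0.256] pointing down, gripper open.
Joint ranges: [-2.7, 2.7], [-0.37, 2.16], [-1.27, 1.26], [0.24, 2.4], [-1.31, 4.45], [0.19, 1.91], [-2.76, 2.76]. Speed limits (rad/s): [2.39, 2.39, 3.14, 3.14, 3.14, 3.14, 3.14].

### API

Orientations are given as a unit quaternion [x, y, z, w].
In Python, from workcell import ctrl, optics gives the robot as it stands. The module is installed in compiled form; this text tells all that it offers.
- The arm moves only by the tool send_rows, never from a script. Its argument "motion" is a list of rows, each a list of 3 entries, a list of its own where there are three numbers: the shift along the tool's x, y, z in cm, then the turn, a rotation vector about the tool's x, y, z in rad, then the opening, from 0 (shut) to 1 (fully open). A call has 1 to 20 rows; each row is the pose to reach, as a shift and turn from the pose commanded when the call began, along the tool's axes at that moment; what a row does not reach only later rows make up. A row lasts 1/10 s, in which the tool goes at most 50 mm and 8.59 degrees, less where a joint would pass 70% of its speed; a pose out of reach is approached as far as the arm can. A call with a gripper value outside its range is refused whole. The fingers move at their own pace and stop on an object; the grip force is fixed at half the most. Time passes only in rows, so rows that repeat a pose let the fingers close. It gives the time, the measured TCP pose, the force, the opening and the grip force at its end, in the units of the state.
- ctrl.observe(): the state, without advancing time (a new reading comes with each control period).
- optics.snapshot(name): name is "scene" or "top" or "wrist"; returns (picture, depth): 384x512x3 uint8, red, green, blue; 384x512 float32, m along the optical axis (not along the pixel's ray), 0 where there is no reading.
- optics.camera_model(name): a dict with "vertical_fov" (degrees; the focal length in pixels is half the picture's height over the tangent of half this angle, whatever the lens; pixels are square), "cx", "cy" (the principal point, pixels), "distortion" ([k1, k2, p1, p2, k3] as OpenCV has them; the pictures are not rectified), "rvec" (rotation vector, rad) and "tvec" (3), from world to camera coordinates, as OpenCV has them. Camera axes: x right, y down, z forward; pixel columns grow to the right and rows downward; lengths in m; the calibration is good to about 2 mm. A picture is of the moment at which its call begins: read the wrist's pose just before it. camera_model takes no time and is no camera call; for the wrist camera it gives the pose at the moment of the call.
- ctrl.sign_off(): hands the job in; it is judged then, once.
Trained networks look in the newest picture that a camera, given by its name, has taken for a name from the list of things; names that differ only in an ending like _2 or _b are one class to them, and where a whole thing is asked for, a point or a joint stands for the part that bears it (a point fixed in the world has none). Each returns a list of dicts, best first, with "conf" (0 to 1); they miss things now and then, are a little off and sometimes report something else, mostly with a low value. They report only what shows in the picture. A call takes as long as a camera call. They do not tell look-alikes from the thing itself.
- optics.boxes_of(camera, name): "bbox" ([centre column, centre row, width, height] in pixels, round what is visible of it).
- optics.masks_of(camera, name): "region" (384x512 bool, what is visible of it) and "bbox" ([centre column, centre row, width, height] in pixels, round what is visible of it).
The state is a dict: "t": time; "joint_pos": joint angles; "qd": joint speeds; "tau": joint torques, N m; "tcp_pos": TCP position; "tool_rot": TCP orientation; "contact_force": force on the tool from outside, world axes, zero at the start; "torque": the same for the moment, N m; "width": finger opening in m; "grasp_force": force on a finger pad.
Only numpy, scipy, OpenCV 4.12 (cv2) and the standard library are available. Lean on these libraries where they do the work, as an engineer would, in place of code of your own. Each camera call takes 0.05 s, during which the arm holds its last target. There are 200 camera calls.

## Working session

There is one attempt and no reset: what is moved stays moved. The work goes in short steps, Python scripts to look and compute and a tool call to move; the robot and the scene stay as the last step left them, time stands still between calls to the robot, and variables do not carry over. Pictures are saved under pics/ and viewed, at most 10 in all, crops included, and the job is handed in when it is done.

Besides the shell and the picture viewer there is one more tool, called after "Request:" in YAML: its name, and indented under it one key for each argument. send_rows: Moves the arm, as the interface text tells. Its arguments: {"type":"object","properties":{"motion":{"type":"array","items":{"type":"array"}}},"required":["motion"]}

```bash
mkdir -p pics; cat > h.py <<'E'
import numpy as np, cv2
from scipy.spatial.transform import Rotation as R
from workcell import ctrl, optics
def cam(n):
    m=optics.camera_model(n); f=192/np.tan(np.radians(m["vertical_fov"])/2)
    K=np.array([[f,0,m["cx"]],[0,f,m["cy"]],[0,0,1]])
    return K,np.array(m["distortion"],float),R.from_rotvec(np.ravel(m["rvec"])).as_matrix(),np.ravel(m["tvec"])
def cloud(n,depth,mod=None):
    K,D,Rm,t=mod or cam(n); h,w=depth.shape
    u,v=np.meshgrid(np.arange(w),np.arange(h))
    p=cv2.undistortPoints(np.stack([u,v],-1).reshape(-1,1,2).astype(np.float64),K,D).reshape(h,w,2)
    c=np.dstack([p*depth[...,None],depth])
    W=(c-t)@Rm; W[depth<=0]=np.nan
    return W
def save(n,img): cv2.imwrite("pics/"+n,img[...,::-1])
E
python3 - <<'E'
from h import *
s=ctrl.observe();print({k:np.round(v,3) for k,v in s.items()})
for n in ("top","scene"):
    p,d=optics.snapshot(n);save(n+"0.png",p);W=cloud(n,d);np.savez(n,p=p,d=d,W=W)
    for o in ["can_blue","can_orange","can_grey","stand","crate","pad_blue","pad_orange","tester","plate"]:
        try:
            for r in optics.masks_of(n,o)[:5]:
                print(n,o,round(r["conf"],2),np.round(r["bbox"]),np.round(np.nanmedian(W[r["region"]],0),3))
        except Exception as e: print(o,e)
E
```

```text
{'t': np.float64(0.0), 'joint_pos': array([ 1.057,  0.537, -0.004,  1.539,  0.003,  1.067, -0.071]), 'qd': array([-0.   ,  0.   , -0.001,  0.   ,  0.   ,  0.001,  0.   ]), 'tau': array([ 1.000e-03, -5.834e+01,  1.049e+00, -2.591e+01,  1.200e-02,
        1.000e-02,  0.000e+00]), 'tcp_pos': array([ 0.281, -0.585,  0.255]), 'tool_rot': array([ 0.975,  0.222, -0.   , -0.001]), 'contact_force': array([-0.407,  0.439,  0.51 ]), 'torque': array([ 0.009, -0.009,  0.01 ]), 'grasp_force': np.float64(0.0), 'width': np.float64(0.085)}
top can_blue 0.84 [390. 155.  19.  26.] [ 0.501 -0.327  0.106]
top can_blue 0.67 [387. 242.  20.  34.] [ 0.312 -0.331  0.022]
top can_orange 0.95 [316. 166.  14.  24.] [ 0.48  -0.159  0.105]
top can_grey 0.63 [351. 162.  15.  24.] [ 0.49  -0.243  0.105]
top stand 0.65 [349. 176. 127.  76.] [ 0.461 -0.235  0.008]
top crate 0.92 [147. 173.  92.  82.] [0.491 0.242 0.016]
top pad_blue 0.61 [145. 164.  18.  16.] [0.523 0.258 0.006]
top pad_orange 0.79 [175. 181.  16.  13.] [0.475 0.181 0.006]
top pad_orange 0.62 [214. 119.  20.  18.] [0.642 0.082 0.002]
top tester 0.8 [
[... 156 characters left out ...]
0.023]
scene can_blue 0.55 [181. 282.  26.  20.] [ 0.516 -0.339  0.11 ]
scene can_orange 0.55 [220. 226.  24.  20.] [ 0.493 -0.173  0.109]
scene can_grey 0.54 [203. 254.  24.  23.] [ 0.503 -0.257  0.109]
scene stand 0.89 [198. 272. 110. 121.] [ 0.502 -0.274  0.009]
scene crate 0.8 [309. 153.  64.  63.] [0.497 0.222 0.028]
scene pad_blue 0.62 [321. 156.   8.   5.] [0.523 0.273 0.007]
scene pad_orange 0.68 [203. 252.  23.  18.] [ 0.503 -0.255  0.109]
scene pad_orange 0.49 [323. 213.  17.  13.] [0.647 0.079 0.004]
scene tester 0.55 [275. 206.  57.  49.] [ 0.538 -0.015  0.045]
scene plate 0.74 [282. 200.  18.  14.] [0.547 0.    0.067]
scene plate 0.69 [203. 250.  25.  23.] [ 0.504 -0.256  0.109]
```

```bash
python3 - <<'E'
from h import *
p=np.load("top.npz")["p"]
save("top_crop.png",cv2.resize(p[90:290,80:430],None,fx=2.25,fy=2.25,interpolation=cv2.INTER_CUBIC))
p=np.load("scene.npz")["p"]
save("scene_crop.png",cv2.resize(p[110:350,90:370],None,fx=2.5,fy=2.5,interpolation=cv2.INTER_CUBIC))
E
```

```text
(no output)
```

View pics/top_crop.png

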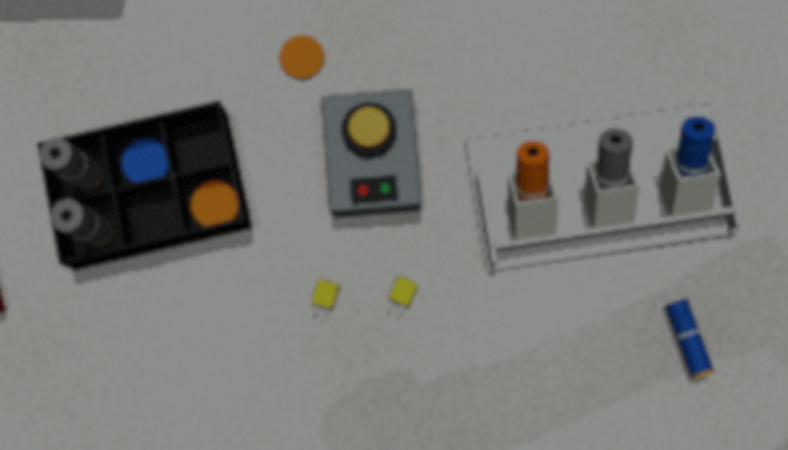

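View pics/scene_crop.png

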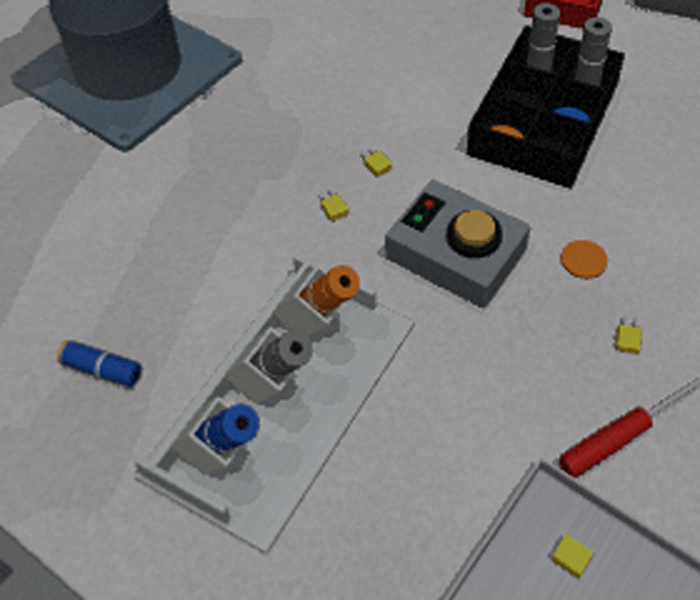

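Top view: the wanted blue can is in the stand at (390,155). A thinner blue decoy lies at (387,242). The orange can is at (316,166) and the grey one at (351,162). Blue disc: crate cell at (145,164). Orange discs: crate cell at (175,181), which is the leftmost and so the right one, and a loose decoy at (214,119). Plate: (243,146).

```bash
cat > fit.py <<'E'
from h import *
from scipy.optimize import least_squares
yaw=np.radians(7)
T=np.load("top.npz");S=np.load("scene.npz")
def near(c,r,zlo,zhi,srcs):
    o=[]
    for D in srcs:
        W=D["W"];m=(np.hypot(W[...,0]-c[0],W[...,1]-c[1])<r)&(W[...,2]>zlo)&(W[...,2]<zhi)
        o.append(np.c_[W[m],D["p"][m]])
    return o
E
python3 - <<'E'
from fit import *
# stand: pocket walls / base plane and cans
for nm,D in (("top",T),("scene",S)):
    tops=[]
    for c in ((.48,-.159),(.49,-.243),(.501,-.327)):
        P=near((c[0]+.01,c[1]-.005),.05,.093,.2,[D])[0][:,:3]
        def f(q,y=None):
            a=np.array([np.sin(.5585)*np.cos(q[3]),np.sin(.5585)*np.sin(q[3]),np.cos(.5585)])
            v=P-q[:3]; h=v@a; r=np.linalg.norm(v-h[:,None]*a,axis=1)
            # signed distance to solid cylinder, top at h=0
            return np.where((r-.017)>h,r-.017,h)
        b=least_squares(lambda q:np.r_[f(q),.02*(q[3]-yaw)],[c[0]+.01,c[1],.12,yaw],loss="soft_l1",f_scale=.002,x_scale=[.01,.01,.01,.1])
        tops.append(b.x);print(nm,len(P),np.round(b.x,4),np.median(abs(b.fun)))
    d=tops[0]-tops[2];print("yaw by row",np.degrees(np.arctan2(-d[0],d[1])))
    # stand base
    W=D["W"]
    for nme,c,r,zl,zh in (("plate",(.543,.003),.03,.060,.075),("rim",(.49,.24),.14,.0505,.06),("testerbox",(.52,.003),.1,.041,.049)):
        P=near(c,r,zl,zh,[D])[0][:,:3]
        rc=cv2.minAreaRect((P[:,:2]*1000).astype(np.float32));print(nm,nme,len(P),rc,np.median(P[:,2]).round(4))
    for col in("blue","orange"):
        P=near((.495,.225),.1,.002,.014,[D])[0]
        rgb=P[:,3:].astype(int); m=(rgb[:,2]-rgb[:,0]>40) if col=="blue" else (rgb[:,0]-rgb[:,2]>60)
        Q=P[m,:2]
        if len(Q)>5: print(nm,col,len(Q),cv2.minEnclosingCircle((Q*1000).astype(np.float32)),Q.mean(0),P[m,2].mean())
E
```

```text
top 263 [ 0.4986 -0.1601  0.113   0.1483] 0.0006860385802045475
top 257 [ 0.5094 -0.2446  0.1132  0.1587] 0.0007539909472654152
top 260 [ 0.5202 -0.3289  0.1131  0.1649] 0.000718686485566703
yaw by row 7.2856264309306
top plate 254 ((541.359619140625, 6.219394683837891), (41.792015075683594, 43.11747360229492), 6.864994049072266) 0.0656
top rim 436 ((491.4689025878906, 250.5778350830078), (137.570556640625, 203.2072296142578), 11.85373592376709) 0.0526
top testerbox 1435 ((521.6885986328125, 4.909481048583984), (129.24620056152344, 99.61398315429688), 3.6514358520507812) 0.0438
top blue 316 ((523.7913818359375, 259.3693542480469), 27.816312789916992) [0.52536153 0.25845503] 0.006369122039980503
top orange 311 ((474.6083068847656, 180.23045349121094), 27.04752540588379) [0.47433619 0.18049887] 0.006368456575135099
scene 203 [ 0.501  -0.1611  0.1148  0.1544] 0.0006715569202298253
scene 227 [ 0.5122 -0.2456  0.1147  0.1419] 0.0005693560198588362
scene 254 [ 0.5228 -0.3295  0.1146  0.1754] 0.0006671779524913626
yaw by row 7.366140364426133
scene plate 178 ((546.20263671875, 2.700244903564453), (41.70094680786133, 41.52743148803711), 80.0601577758789) 0.0665
scene rim 284 ((494.1955261230469, 251.03604125976562), (136.3411407470703, 206.93331909179688), 12.213878631591797) 0.0534
scene testerbox 993 ((525.9781494140625, 1.8995628356933594), (130.03530883789062, 102.22724151611328), 3.128514051437378) 0.045
scene blue 44 ((521.3394775390625, 269.25048828125), 23.215312957763672) [0.52262994 0.27303731] 0.007505015164612905
scene orange 32 ((469.78253173828125, 198.535888671875), 19.36964988708496) [0.47040782 0.1980788 ] 0.006915777769795771
```

Both cameras agree to within about 2–3 mm, so I can plan the reach for the blue can now.

```bash
cat > go.py <<'E'
from h import *
YAW=np.radians(7.3)
def axis(t): return np.array([np.sin(t)*np.cos(YAW),np.sin(t)*np.sin(YAW),np.cos(t)])
def Rt(tilt=32,yaw=YAW):   # can axis tilt, tool z against it
    y=np.array([np.sin(yaw),-np.cos(yaw),0]); t=np.radians(tilt)
    z=-np.array([np.sin(t)*np.cos(yaw),np.sin(t)*np.sin(yaw),np.cos(t)])
    return np.c_[np.cross(y,z),y,z]
def rel(pos,Rm,base=None):
    s=ctrl.observe(); p,Rc=(s["tcp_pos"],R.from_quat(s["tool_rot"]).as_matrix()) if base is None else base
    d=Rc.T@(np.array(pos)-p)*100; rv=R.from_matrix(Rc.T@Rm).as_rotvec()
    print(np.round(d,2).tolist(),np.round(rv,3).tolist())
TOPB=np.array([.5215,-.329,.1146]);TOPO=np.array([.4998,-.1606,.1146]);A=axis(np.radians(32))
E
python3 - <<'E'
from go import *
s=ctrl.observe()
g=TOPB-.019*A
rel(g+.1*A,Rt())
E
python3 - <<'E'
from h import *
p,d=optics.snapshot("top"); 
save("blue_close.png",cv2.resize(p[130:270,350:430],None,fx=4,fy=4,interpolation=cv2.INTER_CUBIC))
E
```

```text
[36.84, -11.41, 7.3] [0.089, -0.554, 0.312]
```

View pics/blue_close.png

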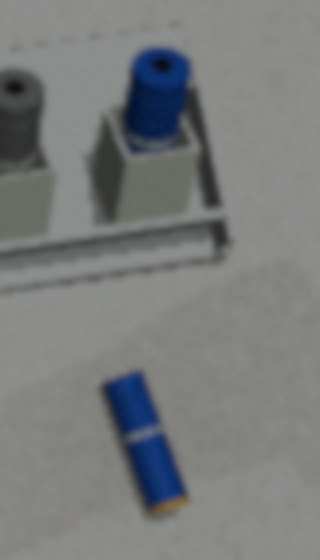

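The crop confirms it: the full-size blue can, with the black dot on top, is in the stand pocket at about (390,148). The thinner one lying at about (387,242) is the decoy. Moving to the pre-grasp pose.

Request:
send_rows:
  motion:
    - [[12,-4,2],[0.03,-0.18,0.1],1]
    - [[24,-8,4],[0.06,-0.36,0.2],1]
    - [[36.8,-11.4,7.3],[0.089,-0.554,0.312],1]
    - [[36.8,-11.4,7.3],[0.089,-0.554,0.312],1]
    - [[36.8,-11.4,7.3],[0.089,-0.554,0.312],1]
    - [[36.8,-11.4,7.3],[0.089,-0.554,0.312],1]
    - [[36.8,-11.4,7.3],[0.089,-0.554,0.312],1]
    - [[36.8,-11.4,7.3],[0.089,-0.554,0.312],1]
    - [[36.8,-11.4,7.3],[0.089,-0.554,0.312],1]
    - [[36.8,-11.4,7.3],[0.089,-0.554,0.312],1]
    - [[36.8,-11.4,7.3],[0.089,-0.554,0.312],1]
    - [[36.8,-11.4,7.3],[0.089,-0.554,0.312],1]

```text
t: 2.25
tcp_pos: [0.5626, -0.3256, 0.1839]
tool_rot: [0.959, 0.06, -0.275, 0.018]
contact_force: [0.8, -0.1, -0.0]
width: 0.0849
grasp_force: 0.0
```

```bash
python3 - <<'E'
from go import *
s=ctrl.observe();print(s["t"],s["joint_pos"].round(2),s["tcp_pos"].round(4),s["contact_force"].round(1))
rel(TOPB-.019*A,Rt())
p,d=optics.snapshot("wrist");W=cloud("wrist",d);save("w1.png",p)
m=(W[...,2]>.09)&(np.hypot(W[...,0]-.52,W[...,1]+.33)<.04);P=W[m];print(len(P))
from scipy.optimize import least_squares
def f(q):
    v=P-q; h=v@A; r=np.linalg.norm(v-h[:,None]*A,axis=1); return np.where((r-.017)>h,r-.017,h)
if len(P)>50:
    b=least_squares(f,TOPB,loss="soft_l1",f_scale=.002);print(b.x.round(4),np.median(abs(b.fun)))
for r in optics.boxes_of("wrist","can_blue"): print(r)
E
```

```text
2.25 [ 0.28  0.9   0.12  1.18  0.17  1.56 -1.12] [ 0.5626 -0.3256  0.1839] [ 0.8 -0.1 -0. ]
[0.18, -0.19, 9.96] [0.0, 0.001, -0.003]
2330
[ 0.5223 -0.3307  0.1153] 0.0003626324444943516
{'bbox': [240.6, 249.8, 35.3, 48.6], 'conf': 0.97}
{'bbox': [258.9, 198.3, 51.8, 68.4], 'conf': 0.56}
{'bbox': [139.1, 200.6, 72.2, 64.7], 'conf': 0.17}
```

The wrist fit gives the can top at (0.522, -0.331, 0.115), so I'm going in along the can's axis.

Request:
send_rows:
  motion:
    - [[0.2,0,2.5],[0,0,0],1]
    - [[0.2,0,5],[0,0,0],1]
    - [[0.2,0,7],[0,0,0],1]
    - [[0.2,0,8.5],[0,0,0],1]
    - [[0.2,0,9.5],[0,0,0],1]
    - [[0.2,0,9.8],[0,0,0],1]
    - [[0.2,0,9.8],[0,0,0],1]
    - [[0.2,0,9.8],[0,0,0],0]
    - [[0.2,0,9.8],[0,0,0],0]
    - [[0.2,0,9.8],[0,0,0],0]
    - [[0.2,0,9.8],[0,0,0],0]
    - [[0.2,0,9.8],[0,0,0],0]
    - [[0.2,0,9.8],[0,0,0],0]
    - [[0.2,0,9.8],[0,0,0],0]
    - [[0.2,0,9.8],[0,0,0],0]

```text
t: 3.85
tcp_pos: [0.5144, -0.3303, 0.0996]
tool_rot: [0.959, 0.061, -0.275, 0.018]
contact_force: [2.7, -0.1, 5.6]
width: 0.0328
grasp_force: 59.7
```

Request:
send_rows:
  motion:
    - [[0,0,-0.8],[0,0,0],0]
    - [[0,0,-2],[0,0,0],0]
    - [[0,0,-3.5],[0,0,0],0]
    - [[0,0,-5],[0,0,0],0]
    - [[0,0,-6.5],[0,0,0],0]
    - [[0,0,-8],[0,0,0],0]
    - [[0,0,-10],[0,0,0],0]
    - [[0,0,-11],[0,0,0],0]
    - [[0,0,-11],[0,0,0],0]

```text
t: 4.75
tcp_pos: [0.5732, -0.3226, 0.1935]
tool_rot: [0.96, 0.061, -0.274, 0.018]
contact_force: [-0.3, 0.3, -1.3]
width: 0.0327
grasp_force: 59.6
```

```bash
python3 - <<'E'
from go import *
s=ctrl.observe();print(s["t"],s["joint_pos"].round(2),s["tcp_pos"].round(4),s["contact_force"].round(1),s["width"])
# where is the can in the tool frame
p,d=optics.snapshot("scene");W=cloud("scene",d);save("s2.png",p)
q,Rc=s["tcp_pos"],R.from_quat(s["tool_rot"]).as_matrix()
m=np.zeros(d.shape,bool)
for r in optics.masks_of("scene","can_blue"):
    print(r["conf"],np.round(r["bbox"]))
    w=np.nanmedian(W[r["region"]],0)
    if np.linalg.norm(w-q)<.12: m|=r["region"]
L=(W[m]-q)@Rc;L=L[np.isfinite(L).all(1)]
print(len(L),np.percentile(L,[1,50,99],axis=0).round(4))
rel([.543,-.004,.25],Rt(0))
E
```

```text
4.75 [ 0.27  0.91  0.11  1.14  0.16  1.59 -1.11] [ 0.5732 -0.3226  0.1935] [-0.3  0.3 -1.3] 0.03268164437130815
0.75 [192. 273.  25.  26.]
0.69 [130. 254.  34.  17.]
218 [[-0.0179 -0.0071 -0.0182]
 [-0.0131  0.0113  0.0371]
 [ 0.0053  0.0181  0.0861]]
[-2.04, -31.97, -5.59] [0.0, 0.56, -0.0]
```

Request:
send_rows:
  motion:
    - [[-1.7,0,-2.7],[0,0.1,0],0]
    - [[-3.4,0,-5.5],[0,0.22,0],0]
    - [[-3.4,-4,-5.5],[0,0.34,0],0]
    - [[-3,-8,-5.6],[0,0.46,0],0]
    - [[-2.5,-12,-5.6],[0,0.56,0],0]
    - [[-2,-16,-5.6],[0,0.56,0],0]
    - [[-2,-20,-5.6],[0,0.56,0],0]
    - [[-2,-24,-5.6],[0,0.56,0],0]
    - [[-2,-28,-5.6],[0,0.56,0],0]
    - [[-2,-31,-5.6],[0,0.56,0],0]
    - [[-2,-32,-5.6],[0,0.56,0],0]
    - [[-2,-32,-5.6],[0,0.56,0],0]
    - [[-2,-32,-5.6],[0,0.56,0],0]

```text
t: 6.15
tcp_pos: [0.5433, -0.0056, 0.2499]
tool_rot: [0.998, 0.063, 0.0, 0.001]
contact_force: [0.2, -0.9, -1.4]
width: 0.0327
grasp_force: 60.0
```

```bash
cat > incan.py <<'E'
from go import *
from scipy.optimize import least_squares
def incan(goal,hov,yaw,name):
    s=ctrl.observe();print(s["t"],s["tcp_pos"].round(4),s["contact_force"].round(1),s["width"].round(4))
    q,Rc=s["tcp_pos"],R.from_quat(s["tool_rot"]).as_matrix(); out=[]
    print("tool z",Rc[:,2].round(4))
    for n in("scene","top"):
        p,d=optics.snapshot(n);W=cloud(n,d)
        if n=="scene": save(name,cv2.resize(p[100:300,180:400],None,fx=3,fy=3))
        L=(W-q)@Rc; c=p.astype(int)
        col=(c[...,2]-c[...,0]>30)|(c[...,0]-c[...,2]>30)
        m=(np.hypot(L[...,0],L[...,1])<.03)&(L[...,2]>.028)&(L[...,2]<.11)&col
        P=L[m]
        if len(P)<30: print(n,"few",len(P));continue
        f=lambda x:np.hypot(P[:,0]-x[0]-x[2]*(P[:,2]-.09),P[:,1]-x[1]-x[3]*(P[:,2]-.09))-.017
        b=least_squares(lambda x:np.r_[f(x),.02*x[2:]],[0,0,0,0],loss="soft_l1",f_scale=.001)
        print(n,len(P),"foot xy, tilt",b.x.round(4),"zmax",np.percentile(P[:,2],[98,99.5]).round(4),np.median(abs(b.fun)).round(4),"foot world",(q+Rc@np.r_[b.x[:2],.09]).round(4))
E
python3 - <<'E'
from incan import *
incan(None,0,0,"hold1.png")
E
```

```text
Traceback (most recent call last):
  File "incan.py", line 4, in incan
    s=ctrl.observe();print(s["t"],s["tcp_pos"].round(4),s["contact_force"].round(1),s["width"].round(4))
                                                                                    ^^^^^^^^^^^^^^^^
AttributeError: 'float' object has no attribute 'round'
```

```bash
sed -i 's/s\["width"\].round(4)/round(s["width"],4)/' incan.py; python3 - <<'E'
from incan import *
incan(None,0,0,"hold1.png")
E
```

```text
6.15 [ 0.5433 -0.0056  0.2499] [ 0.2 -0.9 -1.4] 0.0327
tool z [ 3.0e-04 -1.7e-03 -1.0e+00]
scene 209 foot xy, tilt [-0.0012  0.0004 -0.0019 -0.01  ] zmax [0.0915 0.0933] 0.0007 foot world [ 0.5422 -0.0063  0.1599]
top few 0
```

View pics/hold1.png

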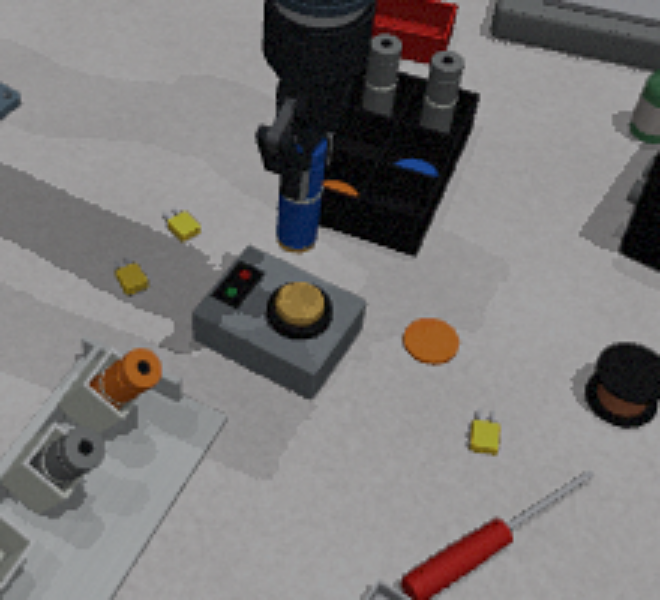

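Picture: the blue can hangs upright above the tester, its foot at about (297,245) in the crop. The plate is at about (300,303) and needs the can roughly 1 cm to the left (+y). Moving over and down.

Request:
send_rows:
  motion:
    - [[0.3,-1,2],[0,0,0],0]
    - [[0.3,-1,4],[0,0,0],0]
    - [[0.3,-1,6],[0,0,0],0]
    - [[0.3,-1,7.5],[0,0,0],0]
    - [[0.3,-1,8.3],[0,0,0],0]
    - [[0.3,-1,8.6],[0,0,0],0]
    - [[0.3,-1,8.8],[0,0,0],0]
    - [[0.3,-1,9.0],[0,0,0],0]
    - [[0.3,-1,9.0],[0,0,0],0]
    - [[0.3,-1,9.0],[0,0,0],0]

```text
t: 7.25
tcp_pos: [0.5458, 0.0066, 0.1608]
tool_rot: [0.998, 0.064, 0.001, 0.0]
contact_force: [-0.5, -0.7, -0.5]
width: 0.033
grasp_force: 60.0
```

Request:
send_rows:
  motion:
    - [[0,0,0.1],[0,0,0],0]
    - [[0,0,0.2],[0,0,0],0]
    - [[0,0,0.3],[0,0,0],0]
    - [[0,0,0.3],[0,0,0],0]
    - [[0,0,0.3],[0,0,0],0]

```text
t: 7.75
tcp_pos: [0.5458, 0.0065, 0.1575]
tool_rot: [0.998, 0.064, 0.001, 0.0]
contact_force: [0.8, -0.3, -0.2]
width: 0.033
grasp_force: 60.0
```

Request:
send_rows:
  motion:
    - [[0,0,0.1],[0,0,0],0]
    - [[0,0,0.2],[0,0,0],0]
    - [[0,0,0.2],[0,0,0],0]
    - [[0,0,0.2],[0,0,0],0]

```text
t: 8.15
tcp_pos: [0.5458, 0.0066, 0.1554]
tool_rot: [0.998, 0.064, 0.001, 0.0]
contact_force: [1.6, 0.4, 2.7]
width: 0.0327
grasp_force: 60.0
```

```bash
cat > pl.py <<'E'
from h import *
s=ctrl.observe();q=s["tcp_pos"]
print(q.round(4),s["contact_force"].round(2),"tool z",R.from_quat(s["tool_rot"]).as_matrix()[:,2].round(4))
p,d=optics.snapshot("scene");W=cloud("scene",d);c=p.astype(int)
m=(np.hypot(W[...,0]-.544,W[...,1]-.005)<.03)&(W[...,2]>.052)&(W[...,2]<.12)
save("press_%d.png"%(s["t"]*100),cv2.resize(p[150:230,240:340],None,fx=6,fy=6))
b=m&(c[...,0]-c[...,2]>30)
print("brass z pct",np.percentile(W[b][:,2],[5,25,50,75,95]).round(4),b.sum())
E
python3 pl.py
```

```text
[0.5458 0.0066 0.1554] [1.62 0.39 2.68] tool z [ 1.8e-03 -3.0e-04 -1.0e+00]
brass z pct [0.0564 0.0594 0.0611 0.0624 0.0652] 82
```

Request:
send_rows:
  motion:
    - [[0,0,0.1],[0,0,0],0]
    - [[0,0,0.1],[0,0,0],0]
    - [[0,0,0.1],[0,0,0],0]
    - [[0,0,0.1],[0,0,0],0]
    - [[0,0,0.1],[0,0,0],0]

```text
t: 8.7
tcp_pos: [0.5457, 0.0066, 0.1544]
tool_rot: [0.998, 0.064, 0.001, 0.0]
contact_force: [1.8, 0.0, 3.3]
width: 0.0328
grasp_force: 60.3
```

```bash
python3 pl.py; ls pics
```

```text
[0.5457 0.0066 0.1544] [1.78 0.03 3.34] tool z [ 1.7e-03 -3.0e-04 -1.0e+00]
brass z pct [0.0565 0.0591 0.0605 0.0619 0.0633] 72
blue_close.png
hold1.png
press_815.png
press_869.png
s2.png
scene0.png
scene_crop.png
top0.png
top_crop.png
w1.png
```

Request:
send_rows:
  motion:
    - [[0,0,0.1],[0,0,0],0]
    - [[0,0,0.15],[0,0,0],0]
    - [[0,0,0.15],[0,0,0],0]
    - [[0,0,0.15],[0,0,0],0]
    - [[0,0,0.15],[0,0,0],0]

```text
t: 9.25
tcp_pos: [0.5461, 0.0066, 0.1542]
tool_rot: [0.998, 0.064, 0.001, 0.0]
contact_force: [-1.2, -0.4, 13.8]
width: 0.0329
grasp_force: 61.4
```

```bash
python3 pl.py; mv pics/press_9*.png pics/pressA.png
```

```text
[0.5461 0.0066 0.1542] [-1.22 -0.43 13.82] tool z [ 2.5e-03 -3.0e-04 -1.0e+00]
brass z pct [0.0562 0.0586 0.0602 0.0617 0.0629] 73
```

View pics/pressA.png

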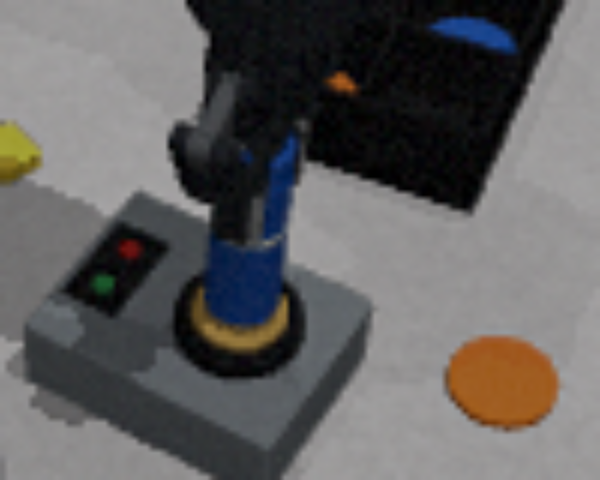

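Picture: the can stands upright and centred on the plate, which is fully down (13.8 N at the stop). On to the crate.

```bash
python3 - <<'E'
from go import *
rel([.526,.2585,.22],Rt(0,np.radians(12)))
E
```

```text
[1.22, -25.24, -6.59] [0.001, -0.002, -0.082]
```

Request:
send_rows:
  motion:
    - [[0,0,-0.5],[0,0,0],0]
    - [[0,0,-1.5],[0,0,0],0]
    - [[0,0,-3],[0,0,0],0]
    - [[0,0,-5],[0,0,0],0]
    - [[0.2,-3,-6.6],[0,0,-0.02],0]
    - [[0.5,-7,-6.6],[0,0,-0.04],0]
    - [[0.7,-11,-6.6],[0,0,-0.08],0]
    - [[0.8,-15,-6.6],[0,0,-0.08],0]
    - [[1,-19,-6.6],[0,0,-0.08],0]
    - [[1.2,-22,-6.6],[0,0,-0.08],0]
    - [[1.2,-24.5,-6.6],[0,0,-0.08],0]
    - [[1.2,-25.2,-6.6],[0,0,-0.08],0]
    - [[1.2,-25.2,-6.6],[0,0,-0.08],0]
    - [[1.2,-25.2,-6.6],[0,0,-0.08],0]

```text
t: 10.7
tcp_pos: [0.5254, 0.256, 0.2184]
tool_rot: [0.995, 0.103, 0.0, 0.001]
contact_force: [0.8, 0.2, -1.6]
width: 0.0327
grasp_force: 60.2
```

```bash
python3 - <<'E'
from incan import *
incan(None,0,0,"hold2.png")
rel([.526,.2585,.1015],Rt(0,np.radians(12)))
E
```

```text
10.7 [0.5254 0.256  0.2184] [ 0.8  0.2 -1.6] 0.0327
tool z [ 5.0e-04 -2.2e-03 -1.0e+00]
scene 177 foot xy, tilt [-0.0017  0.0008 -0.0037 -0.0142] zmax [0.0908 0.0922] 0.0008 foot world [0.5239 0.2547 0.1284]
top 92 foot xy, tilt [-0.0032  0.0006  0.0026 -0.0116] zmax [0.0937 0.0948] 0.0004 foot world [0.5224 0.2546 0.1284]
[0.07, -0.27, 11.71] [0.002, -0.001, -0.004]
```

Request:
send_rows:
  motion:
    - [[0.25,-0.35,0.5],[0,0,0],0]
    - [[0.25,-0.35,2.5],[0,0,0],0]
    - [[0.25,-0.35,5],[0,0,0],0]
    - [[0.25,-0.35,7.5],[0,0,0],0]
    - [[0.25,-0.35,9.5],[0,0,0],0]
    - [[0.25,-0.35,10.8],[0,0,0],0]
    - [[0.25,-0.35,11.2],[0,0,0],0]
    - [[0.25,-0.35,11.4],[0,0,0],0]
    - [[0.25,-0.35,11.5],[0,0,0],0]
    - [[0.25,-0.35,11.5],[0,0,0],0]
    - [[0.25,-0.35,11.5],[0,0,0],0]

```text
t: 11.9
tcp_pos: [0.5276, 0.2622, 0.1044]
tool_rot: [0.995, 0.104, 0.001, -0.0]
contact_force: [0.2, 0.4, -2.0]
width: 0.0328
grasp_force: 60.2
```

Request:
send_rows:
  motion:
    - [[0,0.2,0.1],[0,0,0],0]
    - [[0,0.2,0.2],[0,0,0],0]
    - [[0,0.2,0.25],[0,0,0],0]
    - [[0,0.2,0.25],[0,0,0],0]

```text
t: 12.3
tcp_pos: [0.5278, 0.2598, 0.1014]
tool_rot: [0.995, 0.103, 0.001, 0.0]
contact_force: [-0.3, -1.1, 1.5]
width: 0.0329
grasp_force: 60.5
```

Request:
send_rows:
  motion:
    - [[0,0,0.05],[0,0,0],0]
    - [[0,0,0.05],[0,0,0],0.55]
    - [[0,0,0.05],[0,0,0],0.55]
    - [[0,0,0.05],[0,0,0],0.55]
    - [[0,0,0.05],[0,0,0],0.55]
    - [[0,0,0.05],[0,0,0],0.55]

```text
t: 12.9
tcp_pos: [0.5275, 0.2601, 0.1006]
tool_rot: [0.995, 0.104, 0.001, 0.0]
contact_force: [0.4, 0.4, 1.1]
width: 0.0469
grasp_force: 0.0
```

Request:
send_rows:
  motion:
    - [[0,0,-0.5],[0,0,0],0.55]
    - [[0,0,-2],[0,0,0],0.55]
    - [[0,0,-4],[0,0,0],0.55]
    - [[0,0,-7],[0,0,0],0.55]
    - [[0,0,-10],[0,0,0],0.55]
    - [[0,0,-12],[0,0,0],0.55]

```text
t: 13.5
tcp_pos: [0.5283, 0.2606, 0.2244]
tool_rot: [0.995, 0.104, 0.002, -0.001]
contact_force: [1.0, 0.7, 0.4]
width: 0.0467
grasp_force: 0.0
```

```bash
python3 - <<'E'
from go import *
s=ctrl.observe();print(s["t"],s["tcp_pos"].round(3))
p,d=optics.snapshot("scene");W=cloud("scene",d);save("placed1.png",cv2.resize(p[90:250,230:400],None,fx=4,fy=4))
c=p.astype(int);m=(c[...,2]-c[...,0]>30)&(np.hypot(W[...,0]-.525,W[...,1]-.26)<.05)&(W[...,2]>.02);P=W[m]
print(len(P),np.percentile(P,[2,50,98],axis=0).round(4))
rel(TOPO-.019*A+.1*A+[.001,-.001,.0005],Rt())
E
```

```text
13.5 [0.528 0.261 0.224]
282 [[0.5142 0.2393 0.0291]
 [0.5326 0.2461 0.0879]
 [0.5442 0.2693 0.1199]]
[-7.29, 41.14, 4.2] [0.02, -0.567, 0.079]
```

View pics/placed1.png

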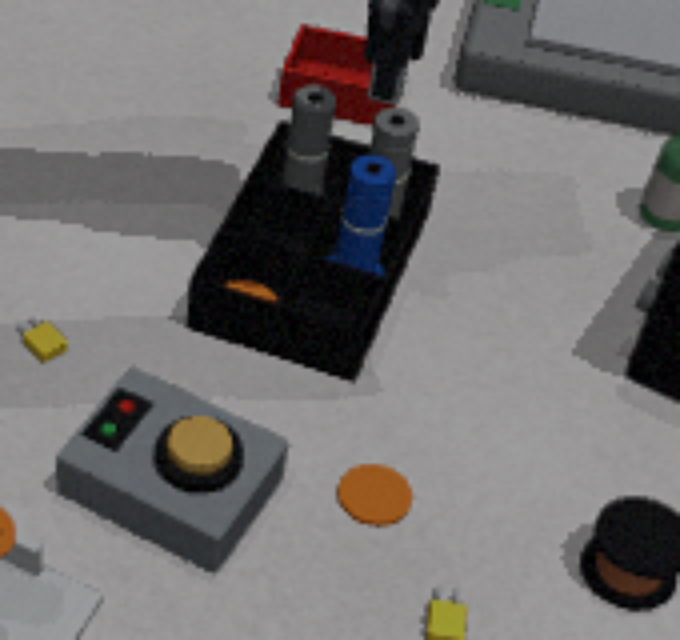

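Picture: the blue can stands upright on the blue disc at about (365,215) in the crop, and the stored greys haven't moved. Next, the orange can.

Request:
send_rows:
  motion:
    - [[0,4,0],[0,0,0],0.6]
    - [[-1,8,0],[0,-0.05,0.01],1]
    - [[-2,12,0],[0,-0.15,0.02],1]
    - [[-3,16,0],[0.01,-0.25,0.04],1]
    - [[-4,20,0],[0.01,-0.35,0.05],1]
    - [[-5,24,0],[0.02,-0.45,0.06],1]
    - [[-6,28,0],[0.02,-0.55,0.08],1]
    - [[-7,32,1],[0.02,-0.567,0.08],1]
    - [[-7.3,36,2],[0.02,-0.567,0.08],1]
    - [[-7.3,40,3.5],[0.02,-0.567,0.08],1]
    - [[-7.3,41.1,4.2],[0.02,-0.567,0.08],1]
    - [[-7.3,41.1,4.2],[0.02,-0.567,0.08],1]
    - [[-7.3,41.1,4.2],[0.02,-0.567,0.08],1]
    - [[-7.3,41.1,4.2],[0.02,-0.567,0.08],1]

```text
t: 14.95
tcp_pos: [0.5413, -0.1549, 0.1797]
tool_rot: [0.958, 0.062, -0.278, 0.019]
contact_force: [-0.7, 0.1, -0.2]
width: 0.0855
grasp_force: 0.0
```

```bash
python3 - <<'E'
from go import *
from scipy.optimize import least_squares
s=ctrl.observe();print(s["t"],s["joint_pos"].round(2),s["tcp_pos"].round(4),s["contact_force"].round(1))
p,d=optics.snapshot("wrist");W=cloud("wrist",d)
m=(W[...,2]>.09)&(np.hypot(W[...,0]-.5,W[...,1]+.16)<.04);P=W[m]
def f(q):
    v=P-q; h=v@A; r=np.linalg.norm(v-h[:,None]*A,axis=1); return np.where((r-.017)>h,r-.017,h)
b=least_squares(f,TOPO,loss="soft_l1",f_scale=.002);print(len(P),b.x.round(4),np.median(abs(b.fun)))
rel(b.x-.019*A,Rt())
E
```

```text
14.95 [ 0.12  0.79  0.01  1.42  0.13  1.49 -1.37] [ 0.5413 -0.1549  0.1797] [-0.7  0.1 -0.2]
2411 [ 0.5006 -0.1625  0.1153] 0.00035849610841061174
[-0.04, 0.19, 9.55] [0.003, 0.006, -0.0]
```

Request:
send_rows:
  motion:
    - [[0,0.2,2.5],[0,0,0],1]
    - [[0,0.2,5],[0,0,0],1]
    - [[0,0.2,7],[0,0,0],1]
    - [[0,0.2,8.5],[0,0,0],1]
    - [[0,0.2,9.3],[0,0,0],1]
    - [[0,0.2,9.5],[0,0,0],1]
    - [[0,0.2,9.5],[0,0,0],1]
    - [[0,0.2,9.5],[0,0,0],0]
    - [[0,0.2,9.5],[0,0,0],0]
    - [[0,0.2,9.5],[0,0,0],0]
    - [[0,0.2,9.5],[0,0,0],0]
    - [[0,0.2,9.5],[0,0,0],0]
    - [[0,0.2,9.5],[0,0,0],0]
    - [[0,0.2,9.5],[0,0,0],0]

```text
t: 16.4
tcp_pos: [0.4909, -0.1648, 0.099]
tool_rot: [0.958, 0.06, -0.278, 0.019]
contact_force: [0.8, 5.2, 5.4]
width: 0.0332
grasp_force: 59.4
```

Request:
send_rows:
  motion:
    - [[0,0,-0.8],[0,0,0],0]
    - [[0,0,-2],[0,0,0],0]
    - [[0,0,-3.5],[0,0,0],0]
    - [[0,0,-5],[0,0,0],0]
    - [[0,0,-6.5],[0,0,0],0]
    - [[0,0,-8],[0,0,0],0]
    - [[0,0,-10],[0,0,0],0]
    - [[0,0,-11],[0,0,0],0]
    - [[0,0,-11],[0,0,0],0]

```text
t: 17.3
tcp_pos: [0.5505, -0.1588, 0.1928]
tool_rot: [0.959, 0.06, -0.277, 0.02]
contact_force: [-0.5, -0.1, -2.3]
width: 0.0323
grasp_force: 59.8
```

```bash
python3 - <<'E'
from go import *
rel([.545,.003,.25],Rt(0))
E
```

```text
[-1.83, -16.09, -5.71] [0.005, 0.563, -0.003]
```

Request:
send_rows:
  motion:
    - [[-1.7,0,-2.7],[0,0.12,0],0]
    - [[-3.4,0,-5.5],[0,0.25,0],0]
    - [[-3,-4,-5.6],[0,0.38,0],0]
    - [[-2.5,-8,-5.7],[0,0.5,0],0]
    - [[-1.8,-12,-5.7],[0.005,0.563,0],0]
    - [[-1.8,-15,-5.7],[0.005,0.563,0],0]
    - [[-1.8,-16.1,-5.7],[0.005,0.563,0],0]
    - [[-1.8,-16.1,-5.7],[0.005,0.563,0],0]
    - [[-1.8,-16.1,-5.7],[0.005,0.563,0],0]
    - [[-1.8,-16.1,-5.7],[0.005,0.563,0],0]

```text
t: 18.3
tcp_pos: [0.5441, 0.0014, 0.2484]
tool_rot: [0.998, 0.061, -0.002, 0.0]
contact_force: [-0.6, 0.1, -1.9]
width: 0.033
grasp_force: 59.5
```

```bash
python3 - <<'E'
from incan import *
incan(None,0,0,"hold3.png")
E
```

```text
18.3 [0.5441 0.0014 0.2484] [-0.6  0.1 -1.9] 0.033
tool z [-3.5e-03 -5.0e-04 -1.0e+00]
scene 215 foot xy, tilt [ 0.0007 -0.0012 -0.0053 -0.0259] zmax [0.0883 0.0897] 0.0005 foot world [0.5443 0.0026 0.1584]
top few 0
```

Request:
send_rows:
  motion:
    - [[0,-0.1,2],[-0.012,0,0],0]
    - [[0,-0.1,4],[-0.012,0,0],0]
    - [[0,-0.1,6],[-0.012,0,0],0]
    - [[0,-0.1,7.5],[-0.012,0,0],0]
    - [[0,-0.1,8.3],[-0.012,0,0],0]
    - [[0,-0.1,8.5],[-0.012,0,0],0]
    - [[0,-0.1,8.7],[-0.012,0,0],0]
    - [[0,-0.1,8.9],[-0.012,0,0],0]
    - [[0,-0.1,9],[-0.012,0,0],0]
    - [[0,-0.1,9],[-0.012,0,0],0]

```text
t: 19.4
tcp_pos: [0.5436, 0.0048, 0.159]
tool_rot: [0.998, 0.062, -0.001, 0.006]
contact_force: [0.4, -0.3, -1.4]
width: 0.0329
grasp_force: 59.5
```

Request:
send_rows:
  motion:
    - [[0,0,0.1],[0,0,0],0]
    - [[0,0,0.2],[0,0,0],0]
    - [[0,0,0.3],[0,0,0],0]
    - [[0,0,0.4],[0,0,0],0]
    - [[0,0,0.4],[0,0,0],0]
    - [[0,0,0.4],[0,0,0],0]

```text
t: 20.0
tcp_pos: [0.5437, 0.0048, 0.1549]
tool_rot: [0.998, 0.062, -0.001, 0.006]
contact_force: [0.6, -0.2, 1.6]
width: 0.0327
grasp_force: 59.6
```

```bash
python3 pl.py
```

```text
[0.5437 0.0048 0.1549] [ 0.65 -0.17  1.6 ] tool z [-0.0011 -0.0111 -0.9999]
brass z pct [0.0593 0.0639 0.0815 0.1003 0.1157] 239
```

Request:
send_rows:
  motion:
    - [[0,0,0.1],[0,0,0],0]
    - [[0,0,0.2],[0,0,0],0]
    - [[0,0,0.2],[0,0,0],0]
    - [[0,0,0.2],[0,0,0],0]
    - [[0,0,0.2],[0,0,0],0]

```text
t: 20.55
tcp_pos: [0.5437, 0.0048, 0.1528]
tool_rot: [0.998, 0.062, -0.001, 0.006]
contact_force: [0.4, -0.2, 2.4]
width: 0.0327
grasp_force: 59.7
```

Request:
send_rows:
  motion:
    - [[0,0,0.1],[0,0,0],0]
    - [[0,0,0.15],[0,0,0],0]
    - [[0,0,0.15],[0,0,0],0]
    - [[0,0,0.15],[0,0,0],0]
    - [[0,0,0.15],[0,0,0],0]

```text
t: 21.05
tcp_pos: [0.544, 0.0048, 0.1524]
tool_rot: [0.998, 0.062, -0.001, 0.006]
contact_force: [-2.8, 0.9, 11.7]
width: 0.033
grasp_force: 60.8
```

```bash
python3 pl.py; mv pics/press_21*.png pics/pressB.png; python3 -c "
from go import *
rel([.4735,.181,.22],Rt(0,np.radians(12)))"
```

```text
[0.544  0.0048 0.1524] [-2.84  0.89 11.73] tool z [-4.000e-04 -1.110e-02 -9.999e-01]
brass z pct [0.0579 0.0626 0.0804 0.0989 0.1153] 236
[-4.82, -18.28, -6.95] [0.011, 0.002, -0.085]
```

View pics/pressB.png

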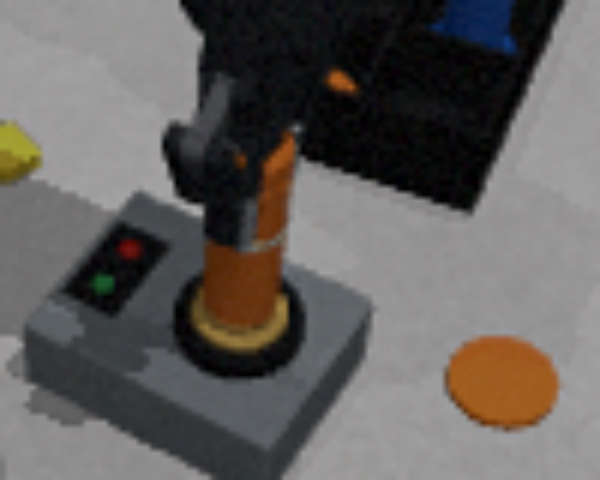

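Picture: the orange can is upright and centred on the plate, which is fully down. Lifting and moving to the orange cell.

Request:
send_rows:
  motion:
    - [[0,0,-0.5],[0,0,0],0]
    - [[0,0,-1.5],[0,0,0],0]
    - [[0,0,-3],[0,0,0],0]
    - [[0,0,-5],[0,0,0],0]
    - [[-1,-2,-6.9],[0,0,-0.02],0]
    - [[-2,-5,-6.9],[0,0,-0.04],0]
    - [[-3,-8,-6.9],[0,0,-0.08],0]
    - [[-4,-12,-6.9],[0,0,-0.08],0]
    - [[-4.8,-15,-6.9],[0,0,-0.08],0]
    - [[-4.8,-17.5,-6.9],[0,0,-0.08],0]
    - [[-4.8,-18.2,-6.9],[0,0,-0.08],0]
    - [[-4.8,-18.2,-6.9],[0,0,-0.08],0]
    - [[-4.8,-18.2,-6.9],[0,0,-0.08],0]

```text
t: 22.4
tcp_pos: [0.4735, 0.1784, 0.2182]
tool_rot: [0.995, 0.102, -0.002, 0.006]
contact_force: [0.3, 0.4, -1.8]
width: 0.0325
grasp_force: 59.5
```

```bash
python3 - <<'E'
from incan import *
incan(None,0,0,"hold4.png")
E
```

```text
22.4 [0.4735 0.1784 0.2182] [ 0.3  0.4 -1.8] 0.0325
tool z [-0.0021 -0.0124 -0.9999]
scene 187 foot xy, tilt [ 0.0009 -0.0007 -0.0036 -0.0187] zmax [0.0895 0.0911] 0.0007 foot world [0.474  0.1782 0.1282]
top 39 foot xy, tilt [-0.0012 -0.0004  0.019  -0.0093] zmax [0.0908 0.093 ] 0.0003 foot world [0.472  0.1775 0.1282]
```

Request:
send_rows:
  motion:
    - [[0.1,0,0.5],[0,0,0],0]
    - [[0.1,0,2.5],[0,0,0],0]
    - [[0.1,0,5],[0,0,0],0]
    - [[0.1,0,7.5],[0,0,0],0]
    - [[0.1,0,9.5],[0,0,0],0]
    - [[0.1,0,10.8],[0,0,0],0]
    - [[0.1,0,11.2],[0,0,0],0]
    - [[0.1,0,11.4],[0,0,0],0]
    - [[0.1,0,11.5],[0,0,0],0]
    - [[0.1,0,11.5],[0,0,0],0]

```text
t: 23.5
tcp_pos: [0.4746, 0.1792, 0.104]
tool_rot: [0.995, 0.102, -0.001, 0.005]
contact_force: [-1.0, -0.0, -1.1]
width: 0.033
grasp_force: 59.5
```

Request:
send_rows:
  motion:
    - [[0,0,0.1],[0,0,0],0]
    - [[0,0,0.2],[0,0,0],0]
    - [[0,0,0.3],[0,0,0],0]
    - [[0,0,0.35],[0,0,0],0]
    - [[0,0,0.35],[0,0,0],0]

```text
t: 24.0
tcp_pos: [0.474, 0.1789, 0.0998]
tool_rot: [0.995, 0.102, -0.001, 0.006]
contact_force: [-0.6, 0.2, -1.6]
width: 0.0329
grasp_force: 59.5
```

Request:
send_rows:
  motion:
    - [[0,0,0.05],[0,0,0],0]
    - [[0,0,0.1],[0,0,0],0]
    - [[0,0,0.1],[0,0,0],0]
    - [[0,0,0.1],[0,0,0],0]

```text
t: 24.4
tcp_pos: [0.4744, 0.1791, 0.0996]
tool_rot: [0.995, 0.102, -0.001, 0.005]
contact_force: [-1.9, -0.5, 6.4]
width: 0.0328
grasp_force: 60.6
```

In contact with the disc, so I'm releasing.

Request:
send_rows:
  motion:
    - [[0,0,0],[0,0,0],0.55]
    - [[0,0,0],[0,0,0],0.55]
    - [[0,0,0],[0,0,0],0.55]
    - [[0,0,0],[0,0,0],0.55]
    - [[0,0,0],[0,0,0],0.55]
    - [[0,0,-0.5],[0,0,0],0.55]
    - [[0,0,-2],[0,0,0],0.55]
    - [[0,0,-4],[0,0,0],0.55]
    - [[0,0,-7],[0,0,0],0.55]
    - [[0,0,-10],[0,0,0],0.55]
    - [[0,0,-13],[0,0,0],0.55]
    - [[0,4,-15],[0,0,0],0.55]
    - [[0,8,-15],[0,0,0],0.55]
    - [[0,12,-15],[0,0,0],0.55]
    - [[0,16,-15],[0,0,0],0.55]
    - [[0,16,-15],[0,0,0],0.55]

```text
t: 26.0
tcp_pos: [0.5076, 0.0174, 0.251]
tool_rot: [0.995, 0.098, -0.001, 0.007]
contact_force: [0.6, -0.6, 0.4]
width: 0.0469
grasp_force: 0.0
```

```bash
python3 - <<'E'
from h import *
p,d=optics.snapshot("scene");p2,_=optics.snapshot("top")
save("final.png",np.hstack([cv2.resize(p[80:350,100:400],(400,360)),cv2.resize(p2[90:290,80:300],(396,360))]))
E
```

```text
(no output)
```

View pics/final.png

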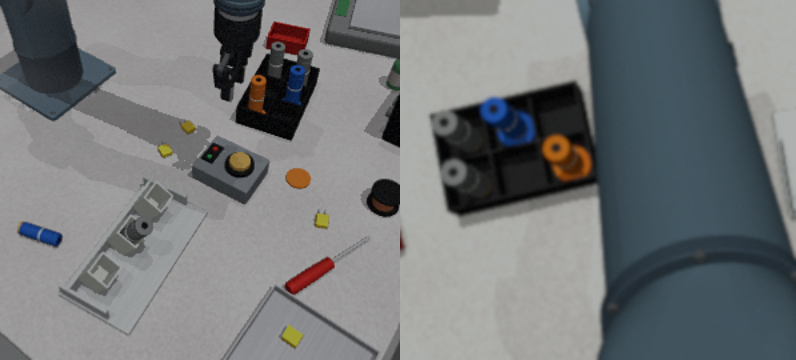

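Picture: the blue can (about (295,85)) and the orange can (about (258,95)) stand upright on their discs. The greys are where they were, and the arm is clear. Handing in.

```bash
python3 -c "
from workcell import ctrl
print(ctrl.sign_off())"
```

```text
the job is handed in; nothing more can be done
None
```

I pressed the blue and then the orange canister on the tester until the plate was fully down, set each upright on its own disc in the crate, left the greys in place, and handed the job in at about 26 s of the 72 s allowed.

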